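Check a wooden mould into the store rack and count it in

ROBOT

A 6-joint arm with a two-finger parallel gripper is mounted at the origin on the work surface. World frame = base frame: x ahead of the robot, y to its left, z up, the work surface at z = 0. Lengths are in mm, angles in rad, forces in N, time in s.
With the tool pointing down it reaches from about 350 to 875 mm from the base axis. Payload 4.2 kg.
Tool frame: the origin (TCP) lies at the very end of the fingers, on their centre line; the grasp point (between the pads) lies 19 mm behind it; z points along the fingers, y is the line along which they close (so a half turn about z gives the same grasp; the last joint's range is limited). The gripper opens to 85 mm and grips with 20 to 120 N. Pads are 22 mm wide; open, the fingers measure 114 mm over their backs; the gripper's body (76 mm by 85 mm) begins 54 mm behind the grasp point. The pads swing forward as they close: fully open they stand 13 mm farther back than shut.
Start: joints at [1.455, 0.385, 0.008, 0, -1.194, -0.259], TCP at [228.771, 581.604, 231.312] pointing down, gripper open.
Joint ranges: [-3.14, 3.14], [-1.21, 2.06], [-1.07, 1.41], [-3.16, 2.05], [-2.99, -0.16], [-3.1, 3.1]. Speed limits (rad/s): [2.79, 2.79, 3.14, 3.14, 3.14, 3.14].

INTERFACE

Orientations are given as a unit quaternion [x, y, z, w].
In Python, from bench import read_state, get_image, get_calibration, job_done gives the robot as it stands.
- The arm moves only by the shell command python3 -m creep 'ROWS'. ROWS is a JSON object of lists of equal length, an entry for each row: "translation": the shift along the world's x, y, z in cm, a list of three; "delta_rot": the turn, a rotation vector about the world's x, y, z in degrees, a list of three; "hand": the finger opening in cm, from 0 to 8.54. A call has 1 to 8 rows; each row is the pose to reach, as a shift and turn from the pose commanded when the call began; what a row does not reach only later rows make up. A row lasts 1/8 s, in which the tool goes at most 62.5 mm and 10.7 degrees, less where a joint would pass 70% of its speed; a pose out of reach is approached as far as the arm can. A call with a gripper value outside its range is refused whole. The fingers move at their own pace and stop on an object; the grip force is fixed at half the most. Time passes only in rows, so rows that repeat a pose let the fingers close. It gives the time, the measured TCP pose, the force, the opening and the grip force at its end, in the units of the state.
- read_state(): the state, without advancing time (a new reading comes with each control period).
- get_image(name): name is "side" or "top"; returns (picture, depth): 480x640x3 uint8, red, green, blue; 480x640 float32, mm along the optical axis (not along the pixel's ray), 0 where there is no reading.
- get_calibration(name): a dict with "intrinsics" (3x3 intrinsics, pixels), "xyz" and "attitude" of the camera in the world. Camera axes: x right, y down, z forward; pixel columns grow to the right and rows downward; lengths in mm; the calibration is good to about 2 mm. A picture is of the moment at which its call begins. get_calibration takes no time and is no camera call.
- job_done(): hands the job in; it is judged then, once.
The state is a dict: "clock": time; "joints": joint angles; "joint_vel": joint speeds; "joint_efforts": joint torques, N m; "position": TCP position; "ee_rot": TCP orientation; "contact_force": force on the tool from outside, world axes, zero at the start; "wrist_torque": the same for the moment, N m; "gripper_width": finger opening in mm; "grasp_force": force on a finger pad.
Only numpy, scipy, OpenCV 4.12 (cv2) and the standard library are available. Lean on these libraries where they do the work, as an engineer would, in place of code of your own. Each camera call takes 0.05 s, during which the arm holds its last target. There are 200 camera calls.

TASK

Stand the loose turned wooden mould from the bench upright in the lowest-numbered empty bay of the rack (the bays are numbered by one to four brass dots on the front ledge, starting at the robot's left), set down gently and let go of it. Then count it in: push the hand lever of the grey counter all the way down to its stop, hold it there for a moment, and let it spring fully back up. Leave the moulds already stored and the other things on the bench as they are.

Things in the scene. Friction and masses are not known exactly. Their poses are not given: they have to be found in the camera images.
- mould: the loose turned wooden mould standing on the bench in front of the counter: a round block 60 mm in diameter and 50 mm high, a cone up to 57 mm, then a straight round handle 28 mm in diameter up to 125 mm; about 0.25 kg. Origin: centre of its underside, z up along the handle
- stored_a: a mould of the same shape already standing in one of the first three bays of the rack; origin at the centre of its underside. To be left alone
- stored_b: another such mould already standing in another of the first three bays; origin at the centre of its underside. To be left alone
- rack: fixed wooden rack, four bays in a row along its y axis, each 86 x 86 mm inside; bay floors 8 mm, walls (6 mm thick) 36 mm above the bench. Origin: centre of the row's underside, x away from the robot, y left. Bay centres at x = 0, y = +138 (one dot), +46 (two), -46 (three), -138 mm (four dots). A ledge 24 mm deep, 30 mm high along the front (-x) carries the brass dots
- free_bay: no separate object: the centre of the floor surface of the lowest-numbered empty bay, where the loose mould has to go; axes as the rack
- counter: fixed lever counter: grey housing 110 mm by 85 mm, 85 mm high, on a 140 mm by 110 mm foot plate, its front with the number drums facing -x. Origin: centre of the underside. The lever's hinge axis runs along y, 30 mm behind (+x of) the origin and 115 mm up
- lever_pad (a point): centre of the top face of the black pad (50 x 50 mm, 12 mm thick) at the free end of the sprung lever, 150 mm from the hinge, overhanging the front (-x) of the housing; about 153 mm above the bench with the lever up (sloping 0.2 rad up to the pad), about 99 mm with it fully down (sloping 0.16 rad down). The bench below the pad is clear
- lever (a joint): angle of the counter's hand lever: 0 = fully up (sprung to here), 0.36 rad = fully down at its stop. A spring pushes it back; at the pad this takes about 3 N at the top and 7 N at the bottom
- mug: white mug 80 mm in diameter and 85 mm high, near the robot on its left; origin at the centre of its underside. To be left alone
- crock: brown stoneware crock 104 mm in diameter and 130 mm high at the right; origin at the centre of its underside. To be left alone
- bowl: copper bowl 130 mm in diameter and 55 mm high behind the rack; origin at the centre of its underside. To be left alone
Mind the look-alikes: they are no part of the job. Leave any purple look-alike of the mould alone.

How it is judged (in metres and radians):
On the way, in this order (a step that is already met when the one before it is completed fails the run):
1. the loose mould stands upright on the floor of the lowest-numbered empty bay, let go and at rest (horizontal distance between mould and free_bay below 0.022 m and z of mould in the frame of free_bay between -0.005 and 0.005 m and angle between mould's own z axis and vertical below 0.1 rad and linear speed of mould below 0.03 m/s and contact force between the fingers and mould below 0.1 N), for 0.2 s.
2. the counter's lever is pushed down to its stop (0.33 rad or more of 0.36) (value of joint lever above 0.33 rad), for 0.15 s.
3. the lever has sprung back up (value of joint lever below 0.04 rad), for 0.1 s.
At the end, for the whole second after the job is handed in: The mould stands at rest and upright (within 0.1 rad) on the floor of the lowest-numbered empty bay (within 22 mm of its centre, 5 mm in height), and the counter's lever, after having been pushed to its stop, is back up (below 0.04 rad) (horizontal distance between mould and free_bay below 0.022 m and z of mould in the frame of free_bay between -0.005 and 0.005 m and angle between mould's own z axis and vertical below 0.1 rad and linear speed of mould below 0.03 m/s and value of joint lever below 0.04 rad); the robot touches nothing.
It fails at once if the loose mould is dropped or banged down into the bay (faster than 0.4 m/s within 20 mm of the bay floor, as after a fall of some 10 mm) (linear speed of mould above 0.4 m/s and horizontal distance between mould and free_bay below 0.05 m and z of mould in the frame of free_bay below 0.02 m).
It fails at once if a stored mould is shifted by more than 20 mm or tipped (distance of any of stored_a, stored_b from where it was at the start of the episode above 0.02 m or angle between any of stored_a, stored_b's own z axis and vertical above 0.3 rad).
It fails at once if the mug, crock or bowl is shifted by more than 30 mm (distance of any of mug, crock, bowl from where it was at the start of the episode above 0.03 m).
It also fails if it takes over 46 s, if anything falls off the work surface, if the arm or the gripper's body presses on something with over 40 N, if the wrist force passes 120 N, or if a joint passes its speed limit or range.

## Working session

There is one attempt and no reset: what is moved stays moved. The work goes in short steps, Python scripts to look and compute and a shell command to move; the robot and the scene stay as the last step left them, time stands still between calls to the robot, and variables do not carry over. Pictures are saved under pics/ and viewed, at most 10 in all, crops included, and the job is handed in when it is done.

```bash
mkdir -p pics; python3 - <<'E'
from bench import *
import cv2,numpy as np
s=read_state();print(s['clock'],s['position'],s['ee_rot'],s['gripper_width'])
for n in('side','top'):
    p,d=get_image(n);cv2.imwrite(f'pics/{n}0.png',p[:,:,::-1]);np.savez(f'{n}0.npz',p=p,d=d)
    print(n,get_calibration(n))
E
```

```text
0.0 [228.56487411 581.06319127 230.20977929] [ 9.82472323e-01 -1.86405245e-01 -1.62090485e-04  1.09228302e-03] 85.36372511877903
side {'intrinsics': array([[535.62891051,   0.        , 316.53404445],
       [  0.        , 535.62891051, 242.40844125],
       [  0.        ,   0.        ,   1.        ]]), 'xyz': array([344.27362283, 654.57907606, 879.91878986]), 'attitude': array([-0.12058211,  0.91537695, -0.38092655,  0.04939595])}
top {'intrinsics': array([[500.32342976,   0.        , 315.71424169],
       [  0.        , 500.32342976, 239.29164943],
       [  0.        ,   0.        ,   1.        ]]), 'xyz': array([ 362.6676187 ,  -82.54837382, 1316.94391772]), 'attitude': array([-0.697359  ,  0.71128931, -0.0686284 ,  0.05520947])}
```

View pics/top0.png

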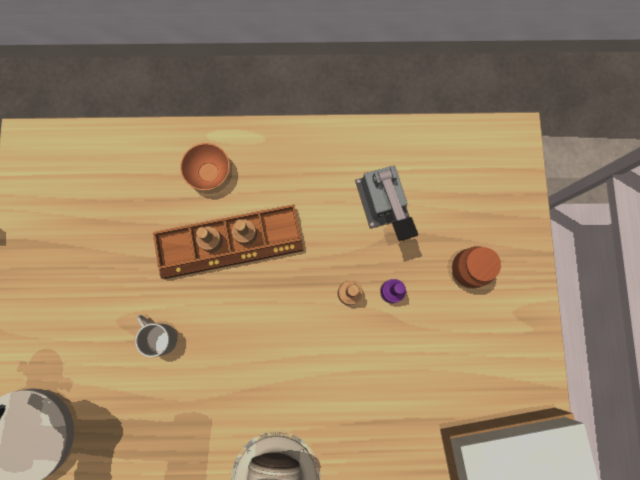

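View pics/side0.png

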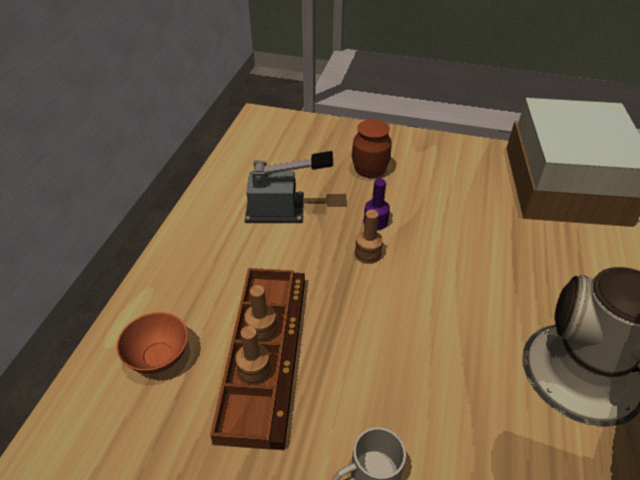

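The top view shows the rack with its one-dot bay empty at (178,247). Stored moulds stand in bays two (207,238) and three (243,230), and the four-dot bay is empty, so the target is bay one. There are two mould candidates: wooden at (350,292) and purple at (394,291). The wooden one fits; the purple one is the look-alike. In the side view the wooden one is at (369,240) and the purple one at (377,205).

```bash
cat > h.py <<'E'
from bench import *
import cv2,numpy as np
from scipy.spatial.transform import Rotation as R
def world(n,d,cal=None):
    c=get_calibration(n);K=c['intrinsics'];v,u=np.mgrid[:480,:640]
    ray=np.stack([(u-K[0,2])/K[0,0],(v-K[1,2])/K[1,1],np.ones(u.shape)],-1)
    P=(ray*d[...,None])@R.from_quat(c['attitude']).as_matrix().T+c['xyz']; P[d==0]=np.nan
    return P
def pix(n,pt):
    c=get_calibration(n);q=R.from_quat(c['attitude']).as_matrix().T@(np.array(pt)-c['xyz']);k=c['intrinsics']@q;return k[:2]/k[2]
def plane(n,u,v,z):
    c=get_calibration(n);r=R.from_quat(c['attitude']).as_matrix()@np.linalg.inv(c['intrinsics'])@[u,v,1];o=c['xyz'];return o+r*(z-o[2])/r[2]
E
python3 - <<'E'
from h import *
for n,boxes in (('top',{'mould':(330,270,372,312),'purple':(375,272,412,310),'rack':(145,200,310,282),'pad':(385,210,422,245)}),('side',{'mould':(350,205,388,265),'pad':(308,148,336,170),'rack':(205,262,310,452)})):
    z=np.load(n+'0.npz');p,d=z['p'],z['d'];P=world(n,d)
    for k,(a,b,c,e) in boxes.items():
        q=P[b:e,a:c].reshape(-1,3);col=p[b:e,a:c].reshape(-1,3).astype(int)
        if k=='mould' or k=='purple':
            for lo,hi in((112,135),(44,54)):
                m=q[(q[:,2]>lo)&(q[:,2]<hi)];
                if len(m): print(n,k,lo,len(m),m.mean(0).round(1),cv2.minEnclosingCircle(m[:,:2].astype(np.float32)))
        if k=='pad':
            m=q[(col.max(1)<60)&(q[:,2]>100)];print(n,k,len(m),m.mean(0).round(1),m.min(0),m.max(0),cv2.minAreaRect(m[:,:2].astype(np.float32)))
        if k=='rack':
            m=q[(q[:,2]>20)&(q[:,2]<42)];print(n,k,len(m),cv2.minAreaRect(m[:,:2].astype(np.float32)))
            for lo,hi in((110,140),):
                m=q[q[:,2]>lo];print('handles',len(m), cv2.kmeans(m.astype(np.float32),2,None,(3,20,.1),5,0)[2])
p=np.load('side0.npz')['p'];a=cv2.resize(p[165:275,330:430],None,fx=5,fy=5,interpolation=2);cv2.imwrite('pics/crop.png',a[:,:,::-1])
E
```

```text
top mould 112 109 [ 448.9 -192.   125.1] ((449.2748718261719, -192.7346649169922), 13.845975875854492)
top mould 44 198 [ 447. -191.   51.] ((449.367431640625, -192.5507354736328), 30.290454864501953)
top purple 112 113 [ 451.4 -302.8  124.6] ((451.9519348144531, -303.5707092285156), 13.754353523254395)
top purple 44 180 [ 449.1 -299.7   50.6] ((451.0612487792969, -303.7930908203125), 30.60257911682129)
top rack 2859 ((591.2003173828125, 120.18944549560547), (124.55899047851562, 375.21868896484375), 10.48122501373291)
handles 248 [[608.8343    75.472755 131.75789 ]
 [592.4341   164.86258  131.9452  ]]
top pad 371 [ 590.6 -318.7  154.1] [ 564.67431262 -345.52497459  144.83439152] [ 617.69941227 -289.93010851  163.3546192 ] ((591.2500610351562, -319.67498779296875), (47.54116439819336, 48.88819885253906), 15.191434860229492)
side mould 112 142 [ 448.9 -189.4  122.3] ((448.0280456542969, -192.65850830078125), 15.320881843566895)
side mould 44 327 [ 447.6 -214.6   50.1] ((447.6827087402344, -237.80789184570312), 77.08885192871094)
side pad 310 [ 590.1 -314.   152.1] [ 562.81668586 -347.22919929  141.36077052] [ 617.34764279 -291.01947123  158.95400138] ((591.1854248046875, -317.49407958984375), (47.657840728759766, 50.80478286743164), 13.735698699951172)
side rack 5486 ((590.8574829101562, 118.37409210205078), (122.56756591796875, 377.3377685546875), 10.53319263458252)
handles 530 [[591.91455  169.93008  127.90396 ]
 [608.49164   80.117134 127.59439 ]]
```

View pics/crop.png

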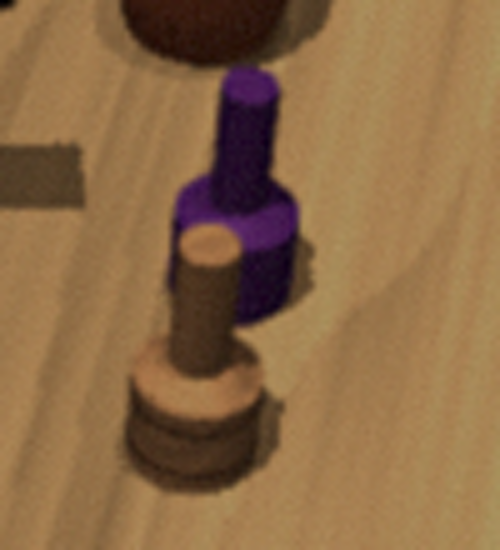

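The crop confirms it: the wooden mould stands in front at crop (205,350), and the purple look-alike is behind it. 

- **Mould:** (449,-192.6), with top at 125 and radii of 14 and 30, which match the given sizes.
- **Rack:** 124x376, yaw 10.5°, so bay one's centre is at (577.6, 257).
- **Lever pad:** (591,-319), top at 153.

Next I move above the mould.

```bash
python3 -m creep '{"translation":[[5,-10,0],[8,-20,0],[11,-32,0],[13,-40,0],[13,-40,0],[13,-40,0],[13,-40,0],[13,-40,0]],"delta_rot":[[0,0,0],[0,0,0],[0,0,0],[0,0,0],[0,0,0],[0,0,0],[0,0,0],[0,0,0]],"hand":[8.5,8.5,8.5,8.5,8.5,8.5,8.5,8.5]}'
python3 -m creep '{"translation":[[9,-37.4,0],[9,-37.4,0],[9,-37.4,0],[9,-37.4,0],[9,-37.4,0],[9,-37.4,0],[9,-37.4,0],[9,-37.4,0]],"delta_rot":[[0,0,0],[0,0,0],[0,0,0],[0,0,0],[0,0,0],[0,0,0],[0,0,0],[0,0,0]],"hand":[8.5,8.5,8.5,8.5,8.5,8.5,8.5,8.5]}'
```

```text
clock: 1.1
position: [358.6, 178.9, 231.2]
ee_rot: [0.982, -0.189, -0.0, 0.0]
contact_force: [0.8, -0.1, 0.9]
gripper_width: 85.2
grasp_force: 0.0
clock: 2.1
position: [448.9, -192.3, 230.6]
ee_rot: [0.982, -0.187, -0.001, -0.0]
contact_force: [0.2, -0.3, 0.1]
gripper_width: 84.9
grasp_force: 0.0
```

```bash
python3 -m creep '{"translation":[[0,0,-4],[0,0,-8],[0,0,-12],[0,0,-14.5],[0,0,-15.5],[0,0,-15.5],[0,0,-15.5],[0,0,-15.5]],"delta_rot":[[0,0,0],[0,0,0],[0,0,0],[0,0,0],[0,0,0],[0,0,0],[0,0,0],[0,0,0]],"hand":[8.5,8.5,8.5,8.5,8.5,8.5,8.5,2.5]}'
python3 -m creep '{"translation":[[0,0,0],[0,0,0],[0,0,0],[0,0,0],[0,0,0],[0,0,0],[0,0,0],[0,0,0]],"delta_rot":[[0,0,0],[0,0,0],[0,0,0],[0,0,0],[0,0,0],[0,0,0],[0,0,0],[0,0,0]],"hand":[2,2,2,2,2,2,2,2]}'
```

```text
clock: 3.1
position: [449.5, -192.4, 77.4]
ee_rot: [0.983, -0.186, 0.001, -0.0]
contact_force: [-0.4, -0.5, 0.7]
gripper_width: 69.3
grasp_force: 0.0
clock: 4.1
position: [448.9, -192.6, 76.6]
ee_rot: [0.983, -0.186, 0.0, 0.0]
contact_force: [-0.8, -2.1, 5.3]
gripper_width: 27.0
grasp_force: 58.9
```

```bash
python3 -m creep '{"translation":[[0,0,1],[0,0,4],[0,0,8],[0,0,11],[1,5,11],[1,10,11],[1,15,11],[1,20,11]],"delta_rot":[[0,0,0],[0,0,0],[0,0,0],[0,0,0],[0,0,0],[0,0,0],[0,0,0],[0,0,0]],"hand":[2,2,2,2,2,2,2,2]}'
python3 -m creep '{"translation":[[1,5,0],[3,10,0],[5,15,0],[7,20,0],[9,23,0],[11,25,0],[11.9,25,0],[11.9,25,0]],"delta_rot":[[0,0,0],[0,0,0],[0,0,0],[0,0,0],[0,0,0],[0,0,0],[0,0,0],[0,0,0]],"hand":[2,2,2,2,2,2,2,2]}'
python3 - <<'E'
from h import *
print(read_state()['position'])
for n in('top','side'):
    p,d=get_image(n);cv2.imwrite(f'pics/{n}1.png',p[:,:,::-1]);np.savez(n+'1.npz',p=p,d=d)
a=[cv2.resize(cv2.imread('pics/top1.png')[190:300,100:320],None,fx=3,fy=3)]
cv2.imwrite('pics/c1.png',np.hstack([cv2.resize(cv2.imread('pics/top1.png')[170:300,130:290],(400,325)),cv2.resize(cv2.imread('pics/side1.png')[220:480,160:420],(325,325))]))
E
```

```text
clock: 5.1
position: [457.8, 9.4, 185.8]
ee_rot: [0.982, -0.187, -0.001, -0.0]
contact_force: [0.9, -0.3, -2.7]
gripper_width: 26.4
grasp_force: 59.7
clock: 6.1
position: [577.3, 257.1, 185.2]
ee_rot: [0.982, -0.187, -0.001, 0.001]
contact_force: [0.7, 1.1, -1.8]
gripper_width: 26.6
grasp_force: 59.7
[577.26008303 257.06553785 185.15416935]
```

View pics/c1.png

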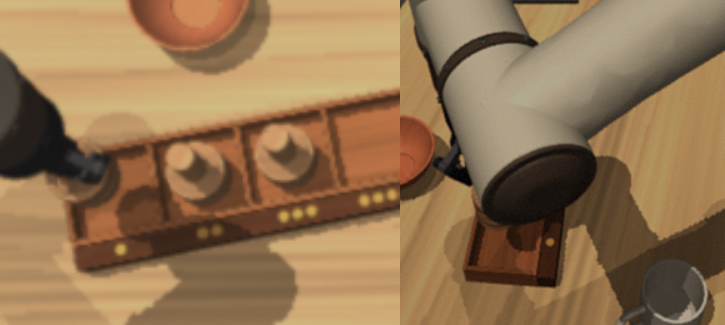

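The picture shows the mould held above bay one (crop (95,180)), with the stored moulds undisturbed and the mug clear. Now I lower it.

```bash
python3 -m creep '{"translation":[[0,0,-3],[0,0,-6],[0,0,-8],[0,0,-9],[0,0,-9.5],[0,0,-9.8],[0,0,-10],[0,0,-10]],"delta_rot":[[0,0,0],[0,0,0],[0,0,0],[0,0,0],[0,0,0],[0,0,0],[0,0,0],[0,0,0]],"hand":[2,2,2,2,2,2,2,2]}'
python3 -m creep '{"translation":[[0,0,-0.1],[0,0,-0.2],[0,0,-0.2]],"delta_rot":[[0,0,0],[0,0,0],[0,0,0]],"hand":[2,2,2]}'
```

```text
clock: 7.2
position: [577.9, 257.7, 86.6]
ee_rot: [0.983, -0.186, 0.0, -0.0]
contact_force: [0.3, 0.1, -3.2]
gripper_width: 26.6
grasp_force: 59.8
clock: 7.58
position: [577.9, 257.6, 84.7]
ee_rot: [0.983, -0.186, 0.0, -0.0]
contact_force: [-0.7, 0.3, -1.0]
gripper_width: 26.7
grasp_force: 60.2
```

```bash
python3 -m creep '{"translation":[[0,0,-0.05],[0,0,-0.1],[0,0,-0.1]],"delta_rot":[[0,0,0],[0,0,0],[0,0,0]],"hand":[2,2,2]}'
```

```text
clock: 7.95
position: [578.1, 257.6, 84.6]
ee_rot: [0.983, -0.186, 0.001, -0.0]
contact_force: [-2.2, -1.2, 4.8]
gripper_width: 26.5
grasp_force: 60.3
```

The force shows contact with the floor, so I release.

```bash
python3 -m creep '{"translation":[[0,0,0],[0,0,0],[0,0,0],[0,0,0],[0,0,0],[0,0,0]],"delta_rot":[[0,0,0],[0,0,0],[0,0,0],[0,0,0],[0,0,0],[0,0,0]],"hand":[3.2,4,5,5.5,5.5,5.5]}'
python3 -m creep '{"translation":[[0,0,2],[0,0,5],[0,0,9],[0,0,12],[-4,-4,12],[-8,-9,12],[-11,-14,12],[-12,-20,12]],"delta_rot":[[0,0,0],[0,0,0],[0,0,0],[0,0,0],[0,0,0],[0,0,0],[0,0,0],[0,0,0]],"hand":[5.5,5.5,5.5,5.5,5.5,4,2,0]}'
python3 - <<'E'
from h import *
for n in('top','side'):
    p,d=get_image(n);P=world(n,d);cv2.imwrite(f'pics/{n}2.png',p[:,:,::-1])
    q=P[190:480,140:320].reshape(-1,3)
    m=q[(np.hypot(q[:,0]-577.6,q[:,1]-257.2)<45)&(q[:,2]>110)&(q[:,2]<150)];
    if len(m): print(n,len(m),m.mean(0),cv2.minEnclosingCircle(m[:,:2].astype(np.float32)))
    m=q[(np.hypot(q[:,0]-577.6,q[:,1]-257.2)<45)&(q[:,2]>50)&(q[:,2]<62)];
    if len(m):print(n,len(m),m.mean(0),cv2.minEnclosingCircle(m[:,:2].astype(np.float32)))
cv2.imwrite('pics/c2.png',np.hstack([cv2.resize(cv2.imread('pics/top2.png')[170:300,130:330],(400,260)),cv2.resize(cv2.imread('pics/side2.png')[220:480,160:420],(260,260))]))
E
```

```text
clock: 8.7
position: [577.8, 257.6, 83.3]
ee_rot: [0.982, -0.186, -0.0, 0.0]
contact_force: [0.6, 0.9, 0.3]
gripper_width: 55.1
grasp_force: 0.0
clock: 9.7
position: [456.0, 56.4, 203.8]
ee_rot: [0.983, -0.185, 0.0, -0.0]
contact_force: [0.5, -0.4, -0.0]
gripper_width: 3.8
grasp_force: 0.0
top 138 [577.34811759 255.28120411 130.89266241] ((578.3369750976562, 256.726318359375), 14.253338813781738)
top 160 [573.84010569 249.26380829  58.67664198] ((577.9144287109375, 257.1546325683594), 30.581300735473633)
side 333 [576.49876751 260.55455346 128.37900041] ((578.3693237304688, 257.30853271484375), 14.34728717803955)
side 484 [572.97334947 266.37905347  58.0674366 ] ((578.44970703125, 258.15484619140625), 30.222728729248047)
```

View pics/c2.png

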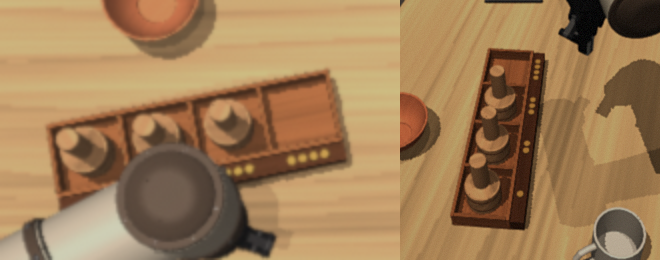

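The mould stands upright in bay one at (578,257), within about 1 mm of the centre. In the crop all three stand straight. Next is the lever.

```bash
python3 -m creep '{"translation":[[1,-5,1],[2,-10,1],[4,-16,1],[6,-22,1],[8,-28,1],[10,-33,1],[12,-37,1],[13.3,-37.5,1]],"delta_rot":[[0,0,0],[0,0,0],[0,0,0],[0,0,0],[0,0,0],[0,0,0],[0,0,0],[0,0,0]],"hand":[0,0,0,0,0,0,0,0]}'
python3 -m creep '{"translation":[[0,0,0],[0,0,0]],"delta_rot":[[0,0,0],[0,0,0]],"hand":[0,0]}'
```

```text
clock: 10.8
position: [591.4, -320.0, 212.1]
ee_rot: [0.982, -0.188, -0.0, 0.0]
contact_force: [-0.4, 1.1, -0.5]
gripper_width: 0.2
grasp_force: 0.0
clock: 11.05
position: [590.6, -316.7, 213.2]
ee_rot: [0.983, -0.186, -0.0, -0.0]
contact_force: [-0.8, 0.6, -0.6]
gripper_width: -0.0
grasp_force: 0.0
```

```bash
python3 -m creep '{"translation":[[0,0,-4],[0,0,-5.2],[0,0,-6.2],[0,0,-7.2],[0,0,-8.2],[0,0,-9.2],[0,0,-10.2],[0,0,-10.8]],"delta_rot":[[0,0,0],[0,0,0],[0,0,0],[0,0,0],[0,0,0],[0,0,0],[0,0,0],[0,0,0]],"hand":[0,0,0,0,0,0,0,0]}'
python3 -m creep '{"translation":[[0,0,-0.3],[0,0,-0.5],[0,0,-0.5]],"delta_rot":[[0,0,0],[0,0,0],[0,0,0]],"hand":[0,0,0]}'
```

```text
clock: 12.05
position: [590.8, -317.8, 105.1]
ee_rot: [0.982, -0.186, 0.0, 0.0]
contact_force: [-3.5, -0.3, 5.8]
gripper_width: 0.0
grasp_force: 3.1
clock: 12.42
position: [591.1, -317.7, 100.8]
ee_rot: [0.983, -0.186, 0.001, 0.0]
contact_force: [-3.0, -1.4, 5.7]
gripper_width: 0.2
grasp_force: 3.2
```

```bash
python3 -m creep '{"translation":[[0,0,-0.1],[0,0,-0.2],[0,0,-0.3],[0,0,-0.3]],"delta_rot":[[0,0,0],[0,0,0],[0,0,0],[0,0,0]],"hand":[0,0,0,0]}'
```

```text
clock: 12.92
position: [591.3, -317.8, 100.2]
ee_rot: [0.983, -0.186, 0.001, 0.001]
contact_force: [-5.3, 1.3, 13.4]
gripper_width: -0.0
grasp_force: 7.2
```

The force has risen to 13 N and z has stalled at 100, which is the stop. I press slightly more, hold, then let the lever up gently.

```bash
python3 -m creep '{"translation":[[0,0,-0.1],[0,0,-0.1],[0,0,-0.1],[0,0,-0.1]],"delta_rot":[[0,0,0],[0,0,0],[0,0,0],[0,0,0]],"hand":[0,0,0,0]}'
python3 -m creep '{"translation":[[0,0,1],[0,0,2.5],[0,0,4],[0,0,5.5],[0,0,7.5],[0,0,10],[0,0,12],[0,0,12]],"delta_rot":[[0,0,0],[0,0,0],[0,0,0],[0,0,0],[0,0,0],[0,0,0],[0,0,0],[0,0,0]],"hand":[0,0,0,0,0,0,0,0]}'
python3 -m creep '{"translation":[[-4,4,0],[-8,10,0],[-12,16,0],[-13,22,0],[-13,28,0],[-13,28,0],[-13,28,0],[-13,28,0]],"delta_rot":[[0,0,0],[0,0,0],[0,0,0],[0,0,0],[0,0,0],[0,0,0],[0,0,0],[0,0,0]],"hand":[0,0,0,0,0,0,0,0]}'
python3 - <<'E'
from h import *
p,d=get_image('top');P=world('top',d);cv2.imwrite('pics/top3.png',p[:,:,::-1])
q=P[205:250,380:425].reshape(-1,3);c=p[205:250,380:425].reshape(-1,3)
m=q[(c.max(1)<60)&(q[:,2]>80)];print(len(m),m.mean(0))
q=P[190:300,140:320].reshape(-1,3);m=q[(np.hypot(q[:,0]-577.6,q[:,1]-257.2)<45)&(q[:,2]>110)&(q[:,2]<150)]
print(len(m),m.mean(0) if len(m) else '')
E
```

```text
clock: 13.42
position: [591.3, -317.8, 100.0]
ee_rot: [0.983, -0.186, 0.001, 0.001]
contact_force: [-6.9, 2.6, 17.3]
gripper_width: -0.0
grasp_force: 8.6
clock: 14.42
position: [591.6, -317.1, 217.6]
ee_rot: [0.983, -0.186, 0.001, -0.0]
contact_force: [-0.0, -0.3, -1.9]
gripper_width: -0.0
grasp_force: 0.0
clock: 15.42
position: [460.6, -38.3, 215.7]
ee_rot: [0.982, -0.187, -0.001, 0.0]
contact_force: [0.1, 0.4, 0.3]
gripper_width: -0.5
grasp_force: 0.0
370 [ 590.74510257 -318.81050569  153.7250852 ]
137 [577.3378725  255.53128061 130.55532955]
```

View pics/top3.png

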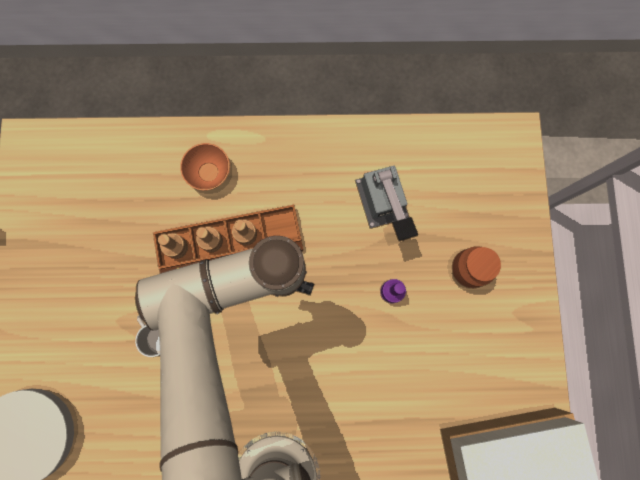

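The lever pad is back up at z 154 (pixel (404,229)), and the mould stands in bay one at (172,245). Everything else is in place.

```bash
python3 -c "from bench import job_done;print(job_done())"
```

```text
the job is handed in; nothing more can be done
None
```

The mould stands upright in bay one, within about 1 mm of its centre by my measurement; the lever was pressed to its stop and sprang back up; and the job was handed in at about 15.5 s of the 46 s, with no verdict returned.

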